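# Show the punched marks on a silver mug to the bench camera with an inspection mirror

## Task

Without touching the silver mug, show the row of punched marks on its side to the bench camera above it: pick the inspection mirror up by its handle and hold its glass square in front of the marks, level with them and a few centimetres away, angled so that the camera, looking down, sees the marks in the middle of the mirror. Hold it steady there in the air and finish while still holding it, with the pliers, the hammer and the steel block left where they are.

Things in the scene. Friction and masses are not known exactly. Their poses are not given: they have to be found in the camera images.
- grip (a point): centre of the inspection mirror's handle, a black flat-sided grip 95 x 18 x 18 mm lying flat on the bench (this point 9 mm up), left or right of the camera stand, head away from the robot. x along the handle to the head, y across (18 mm, to grip), z up out of its top. A thin steel shank leads to the swivel of the head, 110 mm ahead (x) and 9 mm higher (z).
- glass (a point): centre of the face of the round mirror (glass 41 mm, rim 45 mm, 3.5 mm thick; face 9.5 mm in front of the swivel). z: where the glass faces; y: swivel axis, parallel to the handle's y. It faces forward and up, 43 to 77 degrees up from the handle's x towards its z, set differently each time. The swivel is stiff (0.12 N m) and keeps its angle.
- mirror: the whole inspection mirror with its head, about 90 g; origin on the handle's underside, 9 mm below grip; axes as for grip.
- mirror_head: the swivelling round head of the mirror; origin at the swivel; axes as for glass.
- mug: cylindrical silver mug, 68 mm outside diameter, 85 mm high, about 0.24 kg, standing loose on the camera stand's base plate under the lens. Origin at the centre of its underside, z up. Its ear handle is on the +x side (reaching 65 mm from the axis); the marks are on the opposite, -x side, which looks towards the robot, up to 1 rad to either side.
- marks (a point): centre of the row of four small dark punched marks (row 28 mm long, marks 5 to 6 mm high) on the mug's outer wall, opposite its handle, 58 mm above the mug's underside. Axes as for the mug: -x points straight out of the wall from the marks, z up.
- lens (a point): centre of the front lens of the camera, which looks straight down at the mug from 390 mm above the bench (318 mm above the marks), on the mug's axis to within 5 mm.
- sight (a point): fixed to the mug: best place for the centre of the glass, 45 mm straight out from the marks and level with them. Its z axis is how the glass must face there: half-way between the line to the marks and the line to the lens, that is towards the mug and 38 degrees up from level. y is level. 15 mm nearer or farther changes the direction by only 1 degree.
- stand: bench inspection camera, fixed: dark base plate 260 x 240 x 14 mm; 18 mm column, 490 mm high, at its far right corner (85 mm in x, -85 mm in y); boom at 445 mm height carrying the slim camera head (33 mm across, 390 to 492 mm high) over the mug. Origin on the bench under the plate's centre; x away from the robot; lens and mug are 20 mm in front (-x) of it.
- pliers: flat-nose pliers with red handles, 145 mm long, lying on the bench on the other side of the camera stand from the mirror; not to be moved.
- hammer: hammer with a wooden handle lying on the bench to the right; not to be moved.
- bench_block: round steel bench block 104 mm in diameter and 36 mm high, farther out on the left; not to be moved.
There are look-alikes about, which are no part of the job. What is shaped like the mirror but yellow is not meant.

How it is judged:
By the outcome, as a careful person would: the job done as asked, in the order asked, and still so for the second after the job is handed in, while the arm keeps its last pose, push and grip.
It also fails if it takes over 40 s, if anything falls off the work surface, if the arm or the gripper's body presses on something with over 40 N, if the wrist force passes 120 N, or if a joint passes its speed limit or range.

## Robot

A 6-joint arm with a two-finger parallel gripper is mounted at the origin on the work surface. World frame = base frame: x ahead of the robot, y to its left, z up, the work surface at z = 0. Lengths are in m, angles in rad, forces in N, time in s.
With the tool pointing down it reaches from about 0.3 to 0.875 m from the base axis. Payload 6.4 kg.
Tool frame: the origin (TCP) lies between the finger pads; the fingertips stand 25 mm ahead of it and the grasp point (between the pads) lies 6 mm ahead of it (nose_length is the distance from the TCP to the fingertips, in m); z points along the fingers, y is the direction in which the jaws open and shut (so a half turn about z gives the same grasp; the last joint's range is limited). The gripper opens to 88 mm and grips with 3 to 60 N. Pads are 18 mm wide; open, the fingers measure 123 mm over their backs; the gripper's body (75 mm by 187 mm) begins 45 mm behind the grasp point.
Start: joints at [1.069, 0.181, 1.607, -0, 1.354, -0.206], TCP at [0.168, 0.55, 0.233] pointing down, gripper open.
Joint ranges: [-2.99, 2.99], [-0.89, 2.07], [0.3, 2.58], [-1.14, 4.28], [0, 2.63], [-3.12, 3.12]. Speed limits (rad/s): [2.57, 2.57, 3.01, 3.14, 3.14, 3.14].

## Interface

Orientations are given as a unit quaternion [w, x, y, z].
In Python, from plant import * gives the robot as it stands. The module is installed in compiled form; this text tells all that it offers.
- The arm moves only by the shell command python3 -m creep 'ROWS'. ROWS is JSON, one flat list of numbers, 5 for each row, row after row: the finger opening in mm, from 0 to 88.1, then the shift along the tool's x, y, z in units of 25 mm (1.0 is 25 mm), then the turn about the tool's z in units of 5 degrees (1.0 is 5 degrees). In form: [hand, tx, ty, tz, roll, hand, tx, ty, tz, roll, ...]. A call has 1 to 10 rows; each row shifts and turns the pose as measured when the row begins, along the tool's axes as they then stand; what a row does not reach is not made up. A row lasts 1/8 s, in which the tool goes at most 62.5 mm and 10.7 degrees, less where a joint would pass 70% of its speed; a pose out of reach is approached as far as the arm can. A call is refused whole if a number of a shift passes 1 or a number of a turn 1, either way. A call with a gripper value outside its range is refused whole. The fingers move at their own pace and stop on an object; the grip force is fixed at half the most. Time passes only in rows, so rows that do not move let the fingers close. It gives the time, the measured TCP pose, the force and the opening at its end, in the units of the state.
- get_obs(): the state, without advancing time (a new reading comes with each control period).
- read_camera(name): name is "side" or "top"; returns a dict with "pixels" (400x640x3 uint8, red, green, blue), "range_z" (400x640 float32, m along the optical axis (not along the pixel's ray), 0 where there is no reading), "fx", "fy", "cx", "cy" (pixels), "k1" (the pictures are not rectified: a ray, as slopes to the right and down, at radius r is drawn at 1 + k1 r^2 times it, then the intrinsics apply), "position" and "rotation" of the camera in the world. Camera axes: x right, y down, z forward; pixel columns grow to the right and rows downward; lengths in m; the calibration is good to about 2 mm. A picture is of the moment at which its call begins.
- close_job(): hands the job in, once; it reports no verdict.
Trained networks look in the newest picture that a camera, given by its name, has taken for a name from the list of things; names that differ only in an ending like _2 or _b are one class to them, and where a whole thing is asked for, a point or a joint stands for the part that bears it (a point fixed in the world has none). Each returns a list of dicts, best first, with "score" (0 to 1); they miss things now and then, are a little off and sometimes report something else, mostly with a low value. They report only what shows in the picture. A call takes as long as a camera call. They do not tell look-alikes from the thing itself.
- recognise(camera, target): "xy" ([column, row] in pixels, amid what is visible of it).
- spot_point(camera, target): "xy" ([column, row] in pixels: a listed point, or the origin of a listed thing).
The state is a dict: "time": time; "joints": joint angles; "qd": joint speeds; "joint_torque": joint torques, N m; "ee_pos": TCP position; "ee_rot": TCP orientation; "wrist_force": force on the tool from outside, world axes, zero at the start; "torque": the same for the moment, N m; "gripper_width": finger opening in m.
Only numpy, scipy, OpenCV 4.12 (cv2) and the standard library are available. Lean on these libraries where they do the work, as an engineer would, in place of code of your own. Each camera call takes 0.05 s, during which the arm holds its last target. There are 200 camera calls.

## Working session

There is one attempt and no reset: what is moved stays moved. The work goes in short steps, Python scripts to look and compute and a shell command to move; the robot and the scene stay as the last step left them, time stands still between calls to the robot, and variables do not carry over. Pictures are saved under pics/ and viewed, on a budget of 10 in all, crops included, one or two more only if the job needs it, and the job is handed in when it is done.

```bash
mkdir -p pics
cat > h.py <<'E'
from plant import *
import numpy as np, cv2
from scipy.spatial.transform import Rotation as R
def rot(c):
    r=np.array(c["rotation"],float)
    return r if r.shape==(3,3) else R.from_quat(r[[1,2,3,0]]).as_matrix()
def ray(c,uv):
    d=np.array([(uv[0]-c["cx"])/c["fx"],(uv[1]-c["cy"])/c["fy"]]); s=d.copy()
    for _ in range(20): s=d/(1+c["k1"]*(s@s))
    return s
def pt(c,uv,z=None):
    if z is None:
        u,v=int(round(uv[0])),int(round(uv[1])); p=c["range_z"][max(v-1,0):v+2,max(u-1,0):u+2]; p=p[p>0]
        if len(p)==0: return None
        z=np.median(p)
    s=ray(c,uv); return rot(c)@np.array([s[0]*z,s[1]*z,z])+np.array(c["position"])
def plane(c,uv,h):
    s=ray(c,uv); d=rot(c)@np.array([s[0],s[1],1]); p=np.array(c["position"]); return p+d*(h-p[2])/d[2]
def proj(c,P):
    q=rot(c).T@(np.array(P)-c["position"]); s=q[:2]/q[2]; s=s*(1+c["k1"]*(s@s))
    return np.array([s[0]*c["fx"]+c["cx"],s[1]*c["fy"]+c["cy"]])
def save(c,n): cv2.imwrite(n,c["pixels"][:,:,::-1])
E
python3 - <<'E'
from h import *
np.set_printoptions(precision=3,suppress=True)
o=get_obs();print(o["time"],o["ee_pos"],o["ee_rot"],o["gripper_width"])
for n in ("side","top"):
    c=read_camera(n);save(c,f"pics/{n}0.png");print(n,np.array(c["position"]),rot(c).round(3).tolist(),c["fx"],c["k1"])
    for t in("grip","glass","mirror","mirror_head","mug","marks","lens","sight","stand","pliers"):
        for d in spot_point(n,t)[:3]: print(t,np.round(d["xy"],1),round(d["score"],2),pt(c,d["xy"]))
E
```

```text
0.0 [0.167 0.55  0.232] [-0.     0.147  0.989 -0.001] 0.08773655723870655
side [ 0.355 -1.043  1.384] [[0.995, -0.074, 0.073], [-0.104, -0.741, 0.664], [0.005, -0.668, -0.745]] 504.6084662009902 0.04882399392979473
grip [301.6 196.8] 0.76 [0.448 0.26  0.002]
grip [252.9 195.4] 0.51 [0.267 0.269 0.019]
glass [260.4 216.6] 0.63 [0.291 0.154 0.027]
glass [330.1 188.7] 0.39 [0.556 0.263 0.031]
mirror [297.6 196.4] 0.83 [0.433 0.262 0.004]
mirror [252.  195.7] 0.49 [0.263 0.268 0.019]
mirror [368.1 249.7] 0.43 [ 0.648 -0.032  0.028]
mirror_head [328.2 191.5] 0.47 [0.55  0.273 0.007]
mirror_head [264.3 213.9] 0.46 [0.306 0.166 0.027]
mug [364.5 247. ] 0.77 [ 0.634 -0.034  0.048]
mug [301.9 196.9] 0.26 [0.449 0.259 0.002]
marks [356.2 241. ] 0.96 [ 0.607 -0.017  0.062]
lens [373.2 163.7] 0.74 [ 0.634 -0.012  0.405]
lens [332.2 330.4] 0.65 [ 0.492 -0.303  0.002]
sight [344.  244.9] 0.63 [0.572 0.008 0.014]
sight [373.8 163.4] 0.53 [ 0.635 -0.015  0.409]
stand [371.4 251.7] 0.69 [ 0.66  -0.032  0.016]
pliers [336.2 330.5] 0.67 [ 0.504 -0.303 -0.   ]
pliers [301.6 198.9] 0.34 [ 0.447  0.251 -0.   ]
top [ 0.235 -0.018  1.484] [[-0.106, -0.974, 0.199], [-0.994, 0.105, -0.017], [-0.005, -0.2, -0.98]] 382.2542370576545 0.005196476343158978
grip [252.2 273.3] 0.64 [0.262 0.256 0.019]
grip [249.8 225.9] 0.6 [0.444 0.256 0.002]
glass [276.7 261.4] 0.57 [0.296 0.159 0.029]
glass [239.9 196.5] 0.48 [0.559 0.281 0.029]
mirror [249.5 271.6] 0.63 [0.27  0.265 0.017]
mirror [246.9 226.6] 0.55 [0.44  0.264 0.018]
mirror_head [276.5 262.8] 0.5 [0.291 0.16  0.033]
mirror_head [238.  193.4] 0.49 [0.574 0.289 0.022]
mug [311.4 170.7] 0.88 [ 0.634 -0.005  0.023]
marks [315.5 175.5] 0.6 [ 0.612 -0.02   0.024]
marks [240.2 190.9] 0.46 [0.586 0.282 0.01 ]
lens [308.9 137.7] 0.61 [ 0.773 -0.009  0.02 ]
sight [321.4 187. ] 0.73 [ 0.566 -0.038  0.013]
stand [309.9 164.6] 0.57 [ 0.661 -0.002  0.019]
pliers [388.7 194.6] 0.72 [ 0.509 -0.299  0.006]
```

View pics/side0.png

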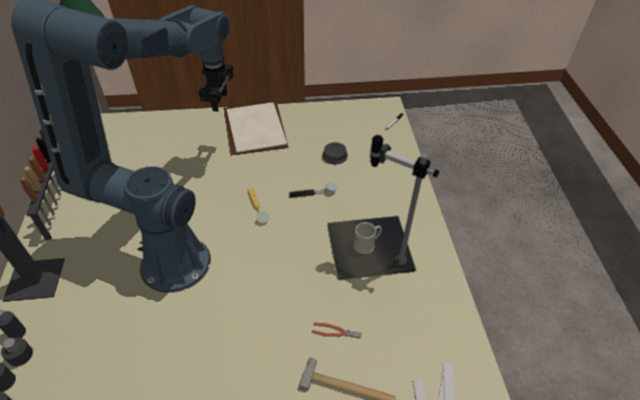

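View pics/top0.png

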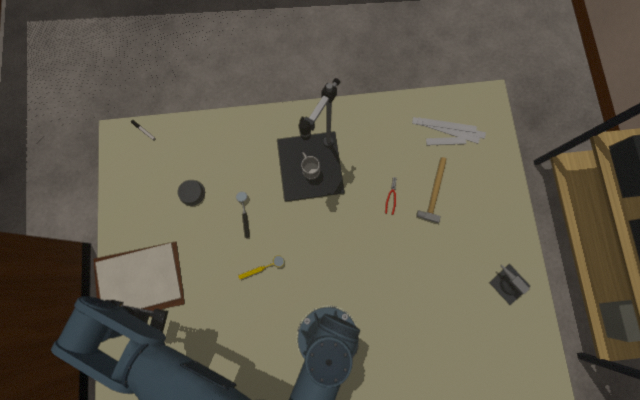

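The real mirror is the black-handled one at about (0.44, 0.26). In the side view its handle is at px 302,194 and its head at 330,188; in the top view, 246,225 and 242,198. The yellow one is the decoy. The mug stands on the dark plate, at side px 365,237. I'll zoom in and measure.

Run:
```python
from h import *
np.set_printoptions(precision=3,suppress=True,linewidth=150)
cs={n:read_camera(n) for n in("side","top")}
def crop(c,x,y,w,h,s): return cv2.resize(c["pixels"][y:y+h,x:x+w,::-1],None,fx=s,fy=s,interpolation=cv2.INTER_CUBIC)
a=crop(cs["side"],280,175,64,32,6);b=crop(cs["side"],332,215,64,48,6);c=crop(cs["top"],222,185,64,56,6);d=crop(cs["top"],280,140,64,56,6)
L=np.vstack([a,b]);Rr=np.vstack([c,d]);Hh=max(len(L),len(Rr))
cv2.imwrite("pics/crops.png",np.hstack([np.pad(q,((0,Hh-len(q)),(0,0),(0,0))) for q in(L,Rr)])[:600*2])
im=cv2.imread("pics/crops.png");print(im.shape)
if im.shape[0]>600: cv2.imwrite("pics/crops.png",cv2.resize(im,None,fx=600/im.shape[0],fy=600/im.shape[0]))
for n,(x,y,w,h) in {"side":(280,180,65,25),"top":(225,185,40,58)}.items():
    c=cs[n];g=c["pixels"].max(2)
    P=[];V=[]
    for v in range(y,y+h):
        for u in range(x,x+w):
            z=c["range_z"][v,u]
            if z>0:P.append(pt(c,(u,v),z));V.append((u,v,g[v,u]))
    P=np.array(P);V=np.array(V)
    dk=V[:,2]<60
    m=V[dk,:2].mean(0);print(n,"dark n",dk.sum(),m,plane(c,m,.012),"zmed",np.median(P[dk,2]))
    Q=np.array([plane(c,q,.012)[:2] for q in V[dk,:2]]);U,S,W=np.linalg.svd(Q-Q.mean(0));print("dir",W[0],"ext",np.ptp((Q-Q.mean(0))@W[0]))
    hd=(P[:,2]>.012)&~dk&(P[:,0]>.52);H=P[hd];print("head n",len(H));print(np.c_[H,V[hd]][::max(1,len(H)//40)])
    Hm=H.mean(0);U,S,W=np.linalg.svd(H-Hm);print("head c",Hm,"normal",W[2],S)
```

```text
(672, 768, 3)
side dark n 107 [301.299 193.206] [0.448 0.269 0.012] zmed 0.016358437301137396
dir [-0.998 -0.06 ] ext 0.08920380218880795
head n 84
[[  0.553   0.304   0.026 328.    182.    164.   ]
 [  0.561   0.305   0.024 330.    182.    158.   ]
 [  0.547   0.292   0.033 327.    183.    157.   ]
 [  0.554   0.288   0.037 329.    183.    153.   ]
 [  0.564   0.3     0.024 331.    183.    156.   ]
 [  0.539   0.289   0.032 325.    184.    161.   ]
 [  0.547   0.288   0.032 327.    184.    154.   ]
 [  0.554   0.288   0.032 329.    184.    157.   ]
 [  0.563   0.293   0.025 331.    184.    158.   ]
 [  0.571   0.295   0.023 333.    184.    157.   ]
 [  0.538   0.276   0.04  325.    185.    151.   ]
 [  0.545   0.278   0.038 327.    185.    159.   ]
 [  0.554   0.282   0.032 329.    185.    159.   ]
 [  0.561   0.283   0.031 331.    185.    160.   ]
 [  0.569   0.281   0.032 333.    185.    158.   ]
 [  0.577   0.285   0.027 335.    185.    160.   ]
 [  0.541   0.274   0.036 326.    186.    145.   ]
 [  0.549   0.276   0.033 328.    186.    160.   ]
 [  0.557   0.28    0.029 330.    
[... 3373 characters left out ...]
.    127.   ]
 [  0.548   0.273   0.031 242.    199.    127.   ]
 [  0.548   0.266   0.029 244.    199.    115.   ]
 [  0.546   0.293   0.031 237.    200.    115.   ]
 [  0.544   0.284   0.034 239.    200.    116.   ]
 [  0.544   0.277   0.034 241.    200.    122.   ]
 [  0.543   0.269   0.035 243.    200.    109.   ]
 [  0.541   0.284   0.034 239.    201.     95.   ]
 [  0.541   0.278   0.03  241.    201.    101.   ]
 [  0.538   0.276   0.021 242.    202.     74.   ]
 [  0.53    0.276   0.022 242.    204.     94.   ]
 [  0.528   0.278   0.013 242.    205.    109.   ]
 [  0.523   0.274   0.017 243.    206.     97.   ]]
head c [0.558 0.277 0.028] normal [0.06  0.012 0.998] [0.133 0.106 0.051]
```

View pics/crops.png

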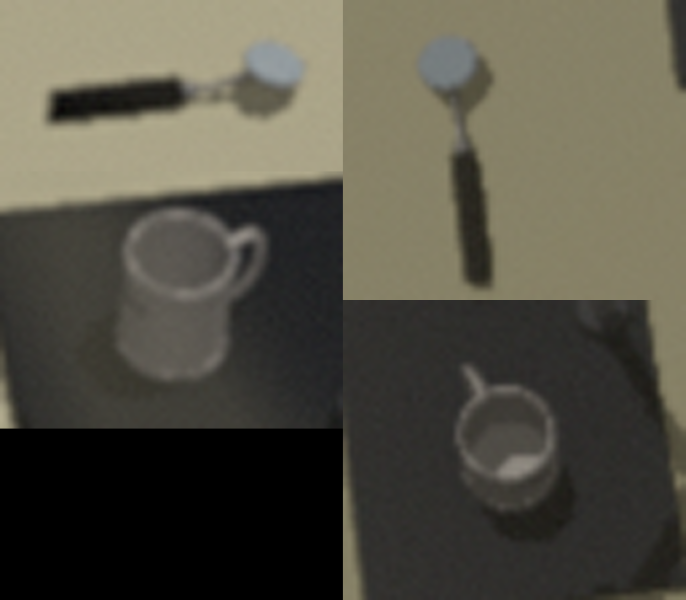

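```bash
cat > cloud.py <<'E'
from h import *
def cloud(c):
    v,u=np.mgrid[0:400,0:640]; d=np.stack([(u-c["cx"])/c["fx"],(v-c["cy"])/c["fy"]],-1); s=d.copy()
    for _ in range(20): s=d/(1+c["k1"]*(s**2).sum(-1,keepdims=True))
    z=c["range_z"]; P=np.concatenate([s*z[...,None],z[...,None]],-1)@rot(c).T+np.array(c["position"])
    P[z<=0]=np.nan; return P
E
python3 - <<'E'
from cloud import *
from scipy.optimize import least_squares
np.set_printoptions(precision=3,suppress=True,linewidth=150)
for n in("side","top"):
    c=read_camera(n);P=cloud(c).reshape(-1,3);P=P[np.isfinite(P[:,0])]
    print("==",n)
    b=P[(abs(P[:,0]-.7)<.12)&(abs(P[:,1]+.04)<.14)&(P[:,2]>.3)]
    k=b[:,2];print("high pts",len(b),np.histogram(k,bins=np.arange(.3,.54,.02)))
    q=b[(k>.42)&(k<.48)];
    for r in q[np.argsort(q[:,0])][::max(1,len(q)//25)]: print("  boom",r)
    m=P[(abs(P[:,0]-.635)<.09)&(abs(P[:,1]+.005)<.09)&(P[:,2]>.03)&(P[:,2]<.115)]
    rim=m[m[:,2]>.093]
    f=least_squares(lambda p:np.hypot(rim[:,0]-p[0],rim[:,1]-p[1])-.033,[.635,-.005],loss="soft_l1",f_scale=.003);print("rim n",len(rim),f.x,np.median(rim[:,2]))
    dd=m[:,:2]-f.x;r=np.hypot(*dd.T);e=m[(r>.04)&(m[:,2]>.04)&(dd[:,0]>0)];print("ear",len(e),e[::max(1,len(e)//12)],np.degrees(np.arctan2(*(e[:,:2].mean(0)-f.x)[::-1])))
    pl=P[(abs(P[:,0]-.65)<.2)&(abs(P[:,1])<.2)&(P[:,2]<.03)]
    for t in("marks","lens","grip","glass","sight","mug","mirror"):
        s=spot_point(n,t)[:2];print(t,[(np.round(x["xy"],1).tolist(),round(x["score"],2)) for x in s])
    h=P[(np.hypot(P[:,0]-.559,P[:,1]-.278)<.017)&(P[:,2]>.012)&(P[:,2]<.06)]
    g=least_squares(lambda p:p[0]+p[1]*(h[:,0]-.557)+p[2]*(h[:,1]-.278)-h[:,2],[.03,0,0],loss="soft_l1",f_scale=.003);print("head",len(h),g.x,"theta",90+np.degrees(np.arctan(g.x[1])))
E
```

```text
== side
high pts 1288 (array([ 29,  30,  32,  30,  43,  61, 138, 507, 260, 158,   0,   0]), array([0.3 , 0.32, 0.34, 0.36, 0.38, 0.4 , 0.42, 0.44, 0.46, 0.48, 0.5 , 0.52, 0.54]))
  boom [ 0.622 -0.003  0.461]
  boom [ 0.626 -0.008  0.465]
  boom [ 0.63  -0.018  0.425]
  boom [ 0.636 -0.014  0.429]
  boom [ 0.643 -0.025  0.453]
  boom [ 0.647 -0.013  0.467]
  boom [ 0.652 -0.029  0.47 ]
  boom [ 0.658 -0.024  0.451]
  boom [ 0.664 -0.036  0.446]
  boom [ 0.671 -0.03   0.451]
  boom [ 0.678 -0.038  0.447]
  boom [ 0.686 -0.023  0.454]
  boom [ 0.694 -0.05   0.449]
  boom [ 0.703 -0.056  0.454]
  boom [ 0.713 -0.057  0.446]
  boom [ 0.722 -0.07   0.458]
  boom [ 0.727 -0.077  0.449]
  boom [ 0.731 -0.094  0.464]
  boom [ 0.737 -0.098  0.442]
  boom [ 0.74  -0.086  0.47 ]
  boom [ 0.745 -0.086  0.477]
  boom [ 0.749 -0.091  0.473]
  boom [ 0.756 -0.102  0.451]
  boom [ 0.765 -0.108  0.452]
  boom [ 0.774 -0.11   0.442]
  boom [ 0.785 -0.109  0.458]
rim n 104 [ 0.637 -0.003] 0.09871964106492381
ear 30 [[0.68  0.016 0.098]
 [0.674 0.016 0.093]
 [0.681 0.016 0.093]
 [0.688 0.016 0.091]
 [0.
[... 1665 characters left out ...]
[[0.695 0.022 0.084]
 [0.694 0.019 0.084]
 [0.691 0.023 0.082]
 [0.686 0.019 0.097]
 [0.687 0.015 0.092]
 [0.694 0.024 0.061]
 [0.684 0.019 0.092]
 [0.684 0.015 0.091]
 [0.692 0.02  0.055]
 [0.678 0.016 0.095]
 [0.678 0.012 0.096]
 [0.689 0.021 0.049]
 [0.676 0.016 0.091]
 [0.676 0.012 0.089]] 23.245893935891917
marks [([316.2, 177.4], 0.73)]
lens [([305.5, 137.7], 0.57), ([243.5, 193.3], 0.34)]
grip [([250.2, 271.0], 0.71), ([246.6, 226.8], 0.5)]
glass [([277.3, 262.8], 0.66), ([238.1, 196.4], 0.48)]
sight [([312.1, 169.4], 0.65), ([322.9, 185.0], 0.63)]
mug [([312.8, 171.8], 0.91)]
mirror [([250.2, 273.0], 0.66), ([307.3, 137.5], 0.5)]
head 54 [ 0.029 -0.298  0.063] theta 73.40237687339601
```

```bash
cat > d.py <<'E'
import sys
from h import *
o=get_obs();M=R.from_quat(np.array(o["ee_rot"])[[1,2,3,0]]).as_matrix()
np.set_printoptions(precision=3,suppress=True)
p=np.array(o["ee_pos"]);hd=np.degrees(np.arctan2(-M[1,0],-M[0,0]))
print("t",round(o["time"],2),"p",p,"hand heading",round(hd,2),"tilt",M[:2,2],"F",np.array(o["wrist_force"]),"w",round(o["gripper_width"]*1000,1),"j",np.array(o["joints"]))
if len(sys.argv)>4:
    x,y,z,h=map(float,sys.argv[1:5]);print("local units",M.T@(np.array([x,y,z])-p)/.025,"roll units",-((h-hd+180)%360-180)/5)
E
python3 -m creep '[88,0,0,0,-1,88,0,0,0,-1,88,0,0,0,-1,88,0,0,0,-1]'; python3 d.py .4375 .269 .08 3.4
```

```text
time: 2.5
ee_pos: [0.1676, 0.5501, 0.233]
ee_rot: [0.0, -0.032, 0.999, 0.0]
wrist_force: [-0.1, -0.6, -0.2]
gripper_width: 0.088
t 2.5 p [0.168 0.55  0.233] hand heading 3.67 tilt [0. 0.] F [-0.065 -0.618 -0.175] w 88.0 j [ 1.069  0.181  1.607  0.     1.354 -0.566]
local units [-10.055 -11.91    6.121] roll units 0.05383189475317067
```

```bash
python3 -m creep '[88,-0.84,-0.99,0.5,0,88,-0.84,-0.99,0.5,0,88,-0.84,-0.99,0.5,0,88,-0.84,-0.99,0.5,0,88,-0.84,-0.99,0.5,0,88,-0.84,-0.99,0.5,0,88,-0.84,-0.99,0.5,0,88,-0.84,-0.99,0.5,0,88,-0.84,-0.99,0.5,0,88,-0.84,-0.99,0.5,0]' >/dev/null; python3 -m creep '[88,-0.84,-0.99,0.5,0,88,-0.84,-0.99,0.5,0]'; python3 d.py .4375 .269 .027 3.4
```

```text
time: 4.0
ee_pos: [0.4476, 0.2653, 0.0812]
ee_rot: [0.003, -0.035, 0.999, 0.003]
wrist_force: [0.4, 0.5, -1.3]
gripper_width: 0.0879
t 4.0 p [0.448 0.265 0.081] hand heading 4.01 tilt [0.006 0.006] F [ 0.414  0.55  -1.262] w 87.9 j [ 0.304  0.25   1.865  0.004  1.019 -1.339]
local units [0.406 0.164 2.166] roll units 0.12189626655129474
```

```bash
python3 -m creep '[88,0.4,0.16,0,0.1,88,0,0,0.8,0,88,0,0,0.8,0,88,0,0,0.55,0,88,0,0,0,0]' >/dev/null; python3 d.py .4375 .269 .027 3.4
```

```text
t 4.62 p [0.437 0.27  0.027] hand heading 3.31 tilt [0.005 0.006] F [-0.516  0.195  0.556] w 88.1 j [ 0.319  0.334  1.899  0.006  0.902 -1.313]
local units [-0.038 -0.027 -0.016] roll units -0.017210306831145772
```

Run:
```python
from h import *
im=[]
for n,(x,y) in {"side":(270,160),"top":(215,180)}.items():
    c=read_camera(n);im.append(cv2.resize(c["pixels"][y:y+66,x:x+66,::-1],None,fx=6,fy=6,interpolation=cv2.INTER_CUBIC))
cv2.imwrite("pics/pre.png",np.hstack(im))
```

```text
(no output)
```

View pics/pre.png

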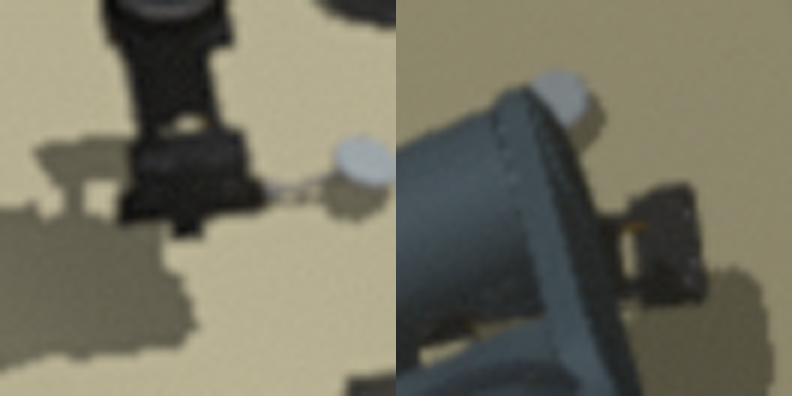

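The gripper straddles the handle, with the front of the handle, shank and head showing ahead of the fingers (side crop, about 265,190). I'll close on it.

```bash
python3 -m creep '[0,0,0,0,0,0,0,0,0,0,0,0,0,0,0,0,0,0,0,0,0,0,0,0,0,0,0,0,0,0]' >/dev/null; python3 d.py; python3 -m creep '[0,0,0,0,0,0,0,0,-0.6,0,0,0,0,-1,0,0,0,0,-1,0,0,0,0,-1,0]'; python3 d.py .648 -.094 .40 50
```

```text
t 5.47 p [0.439 0.27  0.03 ] hand heading 3.3 tilt [0.011 0.008] F [0.043 0.281 0.119] w 30.1 j [ 0.319  0.329  1.897  0.006  0.903 -1.313]
time: 6.1
ee_pos: [0.4369, 0.2692, 0.1231]
ee_rot: [0.004, -0.029, 1.0, 0.003]
wrist_force: [1.3, 0.9, 0.8]
gripper_width: 0.0002
t 6.1 p [0.437 0.269 0.123] hand heading 3.3 tilt [0.008 0.007] F [1.274 0.87  0.774] w 0.2 j [ 0.318  0.168  1.864  0.005  1.101 -1.313]
local units [ -7.685 -14.914 -11.116] roll units -9.340096194232547
```

I lifted too soon: the fingers were still at 30 mm. I'll reopen and check whether the mirror moved.

```bash
python3 -m creep '[45,0,0,0,0,45,0,0,0,0,45,0,0,0,0,45,0,0,0,0,45,0,0,0,0]' >/dev/null; python3 d.py .4375 .269 .027 3.4
python3 - <<'E'
from cloud import *
np.set_printoptions(precision=3,suppress=True)
im=[]
for n,(x,y) in {"side":(270,160),"top":(215,180)}.items():
    c=read_camera(n);im.append(cv2.resize(c["pixels"][y:y+66,x:x+66,::-1],None,fx=6,fy=6,interpolation=cv2.INTER_CUBIC))
    P=cloud(c).reshape(-1,3);h=P[(np.hypot(P[:,0]-.559,P[:,1]-.278)<.04)&(P[:,2]>.02)&(P[:,2]<.06)];print(len(h),h.mean(0))
    q=P[(abs(P[:,0]-.46)<.1)&(abs(P[:,1]-.27)<.03)&(P[:,2]<.03)&(P[:,2]>.009)];print(len(q),q.mean(0))
cv2.imwrite("pics/pre2.png",np.hstack(im))
E
```

```text
t 6.72 p [0.437 0.269 0.123] hand heading 3.3 tilt [0.009 0.007] F [-0.506  0.218 -0.173] w 45.0 j [ 0.318  0.167  1.864  0.005  1.1   -1.313]
local units [ 0.008 -0.035  3.85 ] roll units -0.020646349529943108
75 [0.557 0.277 0.03 ]
174 [0.462 0.271 0.018]
86 [0.56  0.276 0.03 ]
20 [0.508 0.272 0.017]
```

View pics/pre2.png

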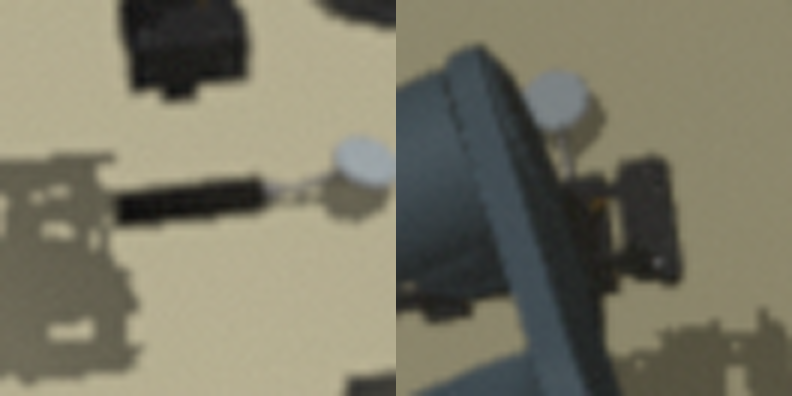

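Mirror unmoved (side crop 190,200). Second try, with enough time for the fingers to close.

```bash
python3 -m creep '[45,0,0,0.96,0,45,0,0,0.96,0,45,0,0,0.96,0,45,0,0,0.96,0,45,0,0,0.05,0]' >/dev/null; python3 d.py .4375 .269 .027 3.4; python3 -m creep '[0,0,0,0,0,0,0,0,0,0,0,0,0,0,0,0,0,0,0,0,0,0,0,0,0,0,0,0,0,0]' >/dev/null; python3 d.py .4375 .269 .027 3.4
```

```text
t 7.45 p [0.439 0.27  0.024] hand heading 3.3 tilt [0.01  0.008] F [ 0.332 -0.203 -0.07 ] w 44.9 j [ 0.319  0.34   1.898  0.006  0.891 -1.313]
local units [ 0.049 -0.047 -0.124] roll units -0.020017674998774736
t 8.2 p [0.441 0.271 0.027] hand heading 3.31 tilt [0.016 0.01 ] F [ 0.941 -0.501 -0.393] w 0.0 j [ 0.319  0.335  1.895  0.006  0.893 -1.313]
local units [ 0.15  -0.077  0.012] roll units -0.0189455184787505
```

Run:
```python
from cloud import *
np.set_printoptions(precision=3,suppress=True)
o=get_obs();print(o["gripper_width"],o["ee_pos"])
c=read_camera("side");print([ (k,np.shape(v)) for k,v in c.items()])
a=cv2.resize(c["pixels"][165:225,262:342,::-1],None,fx=8,fy=8,interpolation=cv2.INTER_CUBIC)
cv2.imwrite("pics/cl.png",a)
P=cloud(c)
for v in range(180,214,2): print(v,[ "%.0f,%.0f,%.0f"%tuple(1000*P[v,u]) for u in range(284,316,4)])
```

```text
3.731856519639023e-05 [0.441 0.271 0.027]
[('pixels', (400, 640, 3)), ('range_z', (400, 640)), ('fx', ()), ('fy', ()), ('cx', ()), ('cy', ()), ('k1', ()), ('position', (3,)), ('rotation', (4,))]
180 ['387,353,5', '403,353,4', '413,234,119', '426,219,133', '442,243,108', '454,208,141', '468,209,139', '496,344,3']
182 ['387,342,5', '402,347,-2', '413,238,106', '425,203,139', '439,202,139', '452,194,145', '467,197,142', '495,335,2']
184 ['386,335,2', '401,332,2', '410,191,143', '424,192,140', '438,189,142', '452,187,143', '466,186,142', '494,328,-3']
186 ['385,326,-0', '401,323,1', '410,184,141', '424,183,140', '437,174,147', '451,177,143', '465,181,137', '493,317,-2']
188 ['385,312,3', '400,310,3', '415,311,1', '423,174,139', '437,176,135', '451,177,133', '465,180,129', '480,186,122']
190 ['384,307,-4', '399,302,0', '414,299,1', '423,180,123', '437,181,121', '452,190,110', '466,186,112', '489,274,20']
192 ['383,289,4', '398,286,6', '413,274,17', '423,182,111', '437,184,107', '451,185,105', '465,185,104', '488,268,15']
194 ['383,280,3', '398,275,7', '412,265,15', '427,265,14', '442,258,
[... 354 characters left out ...]
, '470,241,2', '485,236,5']
202 ['380,241,1', '395,241,-0', '410,238,1', '425,234,4', '440,235,1', '454,231,3', '469,228,5', '484,233,-2']
204 ['380,233,-2', '394,224,7', '409,231,-2', '424,231,-4', '439,222,3', '454,225,-1', '468,219,4', 'nan,nan,nan']
206 ['379,218,4', '393,215,5', '408,212,7', '423,215,3', '438,216,-1', 'nan,nan,nan', '467,207,6', '482,210,1']
208 ['378,213,-2', '393,207,3', '408,209,-1', '422,207,-0', '437,202,4', '452,202,2', '466,199,4', '481,203,-2']
210 ['378,198,3', '392,201,-1', '407,197,1', '422,201,-5', '436,193,3', '451,193,1', '465,189,5', '479,183,9']
212 ['377,189,3', '392,191,-1', '406,190,-2', '421,187,1', '435,181,5', '450,181,4', '464,181,2', '479,178,4']
```

View pics/cl.png

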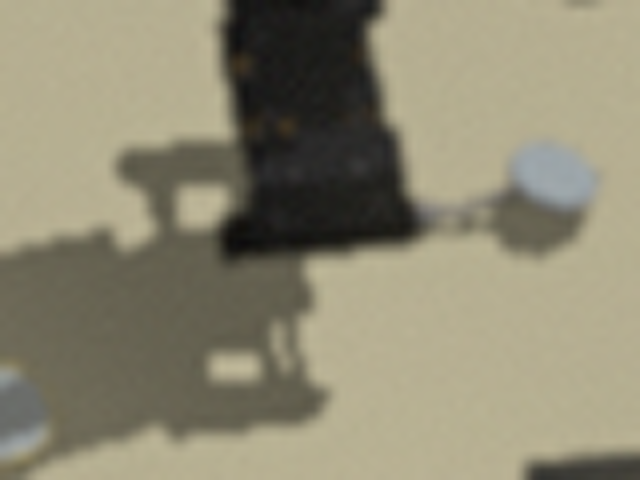

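Run:
```python
import cv2
a=cv2.imread("pics/side0.png")[60:120,180:260]
cv2.imwrite("pics/s0c.png",cv2.resize(a,None,fx=8,fy=8,interpolation=cv2.INTER_CUBIC))
```

```text
(no output)
```

View pics/s0c.png

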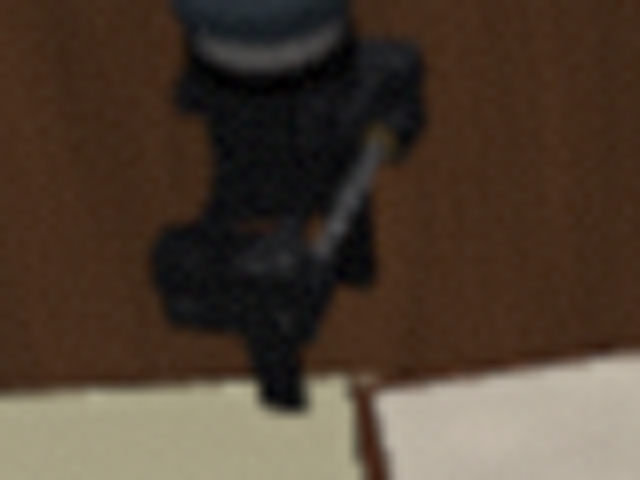

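```bash
python3 -c "
import plant;n=plant.nose_length;print(n, n() if callable(n) else '')"
```

```text
0.025
```

```bash
python3 -m creep '[88,0.15,-0.08,0,0,88,0,0,0,0,88,0,0,0,0,88,0,0,0,0,88,0,0,0,0,88,0,0,0,0,88,0,0,0,0,88,0,0,0,0]' >/dev/null; python3 d.py
python3 - <<'E'
from cloud import *
c=read_camera("side");P=cloud(c)
for v in range(188,208): print(v,[ "%.0f,%.0f,%.0f|%d"%(*(1000*P[v,u]),c["pixels"][v,u].max()) for u in range(296,307,2)])
E
```

```text
t 9.3 p [0.437 0.269 0.027] hand heading 3.3 tilt [0.015 0.01 ] F [-0.069  0.313  0.458] w 78.3 j [ 0.317  0.327  1.907  0.006  0.89  -1.315]
188 ['423,178,135|36', '430,175,137|42', '437,177,135|35', '443,170,141|34', '451,175,136|33', '457,173,137|34']
189 ['423,172,136|30', '430,176,131|29', '437,173,134|33', '444,182,124|34', '451,180,125|33', '458,180,125|35']
190 ['423,176,127|26', '430,176,126|32', '436,173,129|28', '444,181,120|30', '451,180,121|33', '458,179,121|37']
191 ['423,179,119|30', '430,180,118|24', '437,183,113|29', '444,185,111|31', '451,185,110|33', '458,185,109|34']
192 ['423,184,109|33', '430,187,105|26', '437,187,105|29', '444,185,106|32', '451,182,108|32', '458,180,109|35']
193 ['423,184,104|33', '430,185,102|26', '437,185,101|28', '444,186,99|33', '451,188,97|34', '458,185,99|30']
194 ['422,179,104|27', '429,178,104|25', '438,207,74|28', '446,219,60|27', '457,260,16|30', '465,265,10|29']
195 ['427,260,13|28', '431,211,64|26', '439,221,53|24', '447,221,52|28', '457,260,10|38', '465,268,1|65']
196 ['427,263,5|46', '431,214,56|40', '439,221,48|28', '446,216,52|2
[... 526 characters left out ...]
'447,237,3|184', '455,234,6|182', '463,241,-3|183']
202 ['425,234,3|113', '432,236,1|184', '440,241,-6|186', '447,238,-4|183', '454,231,4|184', '462,233,1|183']
203 ['424,227,5|111', '432,228,4|179', '439,225,6|183', '446,226,4|184', '453,222,8|184', '461,227,1|182']
204 ['424,223,4|105', '431,222,5|144', '439,226,-0|168', '446,226,-2|185', '453,220,4|183', '461,221,3|184']
205 ['424,223,-1|99', '430,214,8|106', '438,222,-1|135', '446,217,3|183', '453,214,5|183', '460,216,3|182']
206 ['423,216,1|98', '430,207,10|96', '438,217,-1|114', '445,213,2|183', '453,212,2|184', '460,210,4|184']
207 ['423,212,-0|100', '430,211,0|98', '438,214,-4|111', '445,205,5|182', '452,208,1|185', '460,209,-1|183']
```

The range image puts the open fingertips at z≈0.042 with the TCP at 0.027, about 40 mm higher than stated. The first close simply shut above the handle. I'll go lower in small steps and watch the force.

```bash
python3 -m creep '[40,0,0,0,0,40,0,0,0,0,40,0,0,0.5,0,40,0,0,0,0,40,0,0,0,0]' >/dev/null; python3 d.py .4375 .269 -.01 3.4;  python3 -m creep '[40,0,0,0.25,0,40,0,0,0,0]';  python3 - <<'E'
from cloud import *
c=read_camera("side");P=cloud(c)
for v in range(188,204): print(v,[ "%.0f,%.0f,%.0f"%tuple(1000*P[v,u]) for u in range(296,307,2)])
E
```

```text
t 9.97 p [0.437 0.269 0.013] hand heading 3.31 tilt [0.014 0.009] F [ 0.399 -0.104  0.618] w 39.9 j [ 0.317  0.354  1.908  0.006  0.862 -1.316]
local units [-0.008  0.002  0.931] roll units -0.017981087636309213
time: 10.22
ee_pos: [0.437, 0.2688, 0.0065]
ee_rot: [0.007, -0.029, 1.0, 0.004]
wrist_force: [0.1, 0.5, 0.4]
gripper_width: 0.0397
188 ['424,192,121', '431,189,123', '438,191,121', '445,194,117', '452,194,116', '459,187,123']
189 ['424,187,121', '431,188,119', '437,185,121', '444,186,120', '451,186,119', '459,187,118']
190 ['423,180,123', '430,179,123', '438,190,112', '444,178,123', '451,184,116', '458,176,123']
191 ['423,176,123', '430,176,121', '436,173,124', '443,174,122', '451,177,118', '458,176,119']
192 ['423,177,117', '429,172,121', '436,171,121', '443,172,119', '451,178,112', '457,173,116']
193 ['422,177,111', '429,174,114', '436,172,115', '444,179,107', '451,178,108', '457,176,108']
194 ['422,175,108', '429,177,105', '437,181,101', '443,175,106', '451,181,99', '458,186,93']
195 ['423,185,93', '430,188,89', '437,181,95', '444,188,88', '451,188,86', '458,183,91']
196 ['423,186,86', '430,183,89', '436,179,92', '444,186,84', '451,186,83', '458,184,85']
197 ['422,183,85', '430,186,81', '436,180,86', '443,176,89', '451,184,81', '464,253,6']
198 ['422,183,79', '433,240,18', '440,237,20', '447,231,26', '456,250,5', '464,251,3']
199 ['426,249,3', '433,253,-1', '441,257,-6', '448,245,5', '456,253,-4', '463,243,6']
200 ['426,251,-4', '433,242,5', '440,244,2', '448,242,4', '455,244,1', '463,246,-2']
201 ['425,242,0', '432,238,4', '440,241,-1', '448,241,-1', '455,239,1', '462,235,4']
202 ['425,238,-1', '432,233,4', '440,238,-2', '447,233,2', '454,234,0', '462,235,-2']
203 ['424,230,2', '432,232,-1', '439,225,7', '446,228,2', '454,225,4', '461,223,6']
```

```bash
python3 -m creep '[40,0,0,0.2,0,40,0,0,0.2,0,40,0,0,0,0]'; python3 -m creep '[40,0,0,0.15,0,40,0,0,0,0]'
python3 - <<'E'
from cloud import *
c=read_camera("side");P=cloud(c)
for v in range(196,204): print(v,[ "%.0f,%.0f,%.0f"%tuple(1000*P[v,u]) for u in range(296,307,2)])
E
```

```text
time: 10.65
ee_pos: [0.4376, 0.269, -0.0037]
ee_rot: [0.008, -0.029, 1.0, 0.005]
wrist_force: [-1.0, 0.2, 0.4]
gripper_width: 0.04
time: 10.9
ee_pos: [0.4385, 0.2694, -0.0046]
ee_rot: [0.008, -0.029, 1.0, 0.004]
wrist_force: [0.8, 0.0, -0.1]
gripper_width: 0.04
196 ['422,177,96', '429,181,91', '437,184,87', '443,180,91', '450,173,98', '458,188,80']
197 ['422,179,89', '430,185,82', '437,186,80', '444,186,79', '451,183,81', '458,189,75']
198 ['422,187,75', '429,180,82', '436,182,79', '444,183,77', '451,182,77', '458,184,75']
199 ['422,182,76', '429,185,71', '436,183,72', '443,181,74', '451,185,69', '463,246,2']
200 ['422,182,70', '429,180,72', '440,237,10', '447,231,15', '455,242,3', '462,236,8']
201 ['425,239,3', '432,236,6', '440,244,-3', '447,236,5', '455,239,1', '462,235,4']
202 ['425,240,-3', '432,233,4', '439,233,3', '446,227,8', '455,236,-2', '462,233,0']
203 ['424,224,9', '432,228,3', '439,230,0', '446,229,1', '454,234,-5', '461,225,3']
```

```bash
python3 -m creep '[40,-0.04,0,0.15,0,40,0,0,0,0]'; python3 d.py .4375 .269 -.01 3.4; python3 -m creep '[0,0,0,0,0,0,0,0,0,0,0,0,0,0,0,0,0,0,0,0,0,0,0,0,0]'
```

```text
time: 11.2
ee_pos: [0.4392, 0.2697, -0.0046]
ee_rot: [0.007, -0.029, 1.0, 0.004]
wrist_force: [-0.2, 0.4, -0.1]
gripper_width: 0.0397
t 11.2 p [ 0.439  0.27  -0.005] hand heading 3.37 tilt [0.013 0.008] F [-0.217  0.425 -0.113] w 39.7 j [ 0.318  0.395  1.902  0.005  0.83  -1.315]
local units [ 0.074 -0.025  0.215] roll units -0.005869217433792073
time: 11.82
ee_pos: [0.4394, 0.2698, -0.005]
ee_rot: [0.007, -0.029, 1.0, 0.004]
wrist_force: [-0.9, -0.2, 4.7]
gripper_width: 0.0178
```

Now it holds the handle (17.8 mm). Lift.

```bash
python3 -m creep '[0,0,0,-0.5,0,0,0,0,-1,0,0,0,0,-1,0,0,0,0,-1,0,0,0,0,-1,0,0,0,0,-1,0,0,0,0,-1,0,0,0,0,-1,0,0,0,0,0,0]'; python3 d.py .648 -.094 .38 50
python3 - <<'E'
from cloud import *
np.set_printoptions(precision=3,suppress=True)
for n in("side","top"):
    c=read_camera(n);P=cloud(c);e=P.reshape(-1,3)
    h=(P[...,0]>.52)&(P[...,0]<.6)&(abs(P[...,1]-.277)<.05)&(P[...,2]>.12)&(P[...,2]<.32)&(c["pixels"].max(2)>90)
    H=P[h];print(n,len(H),H.mean(0) if len(H) else 0, np.ptp(H,0) if len(H) else 0)
    if n=="side": cv2.imwrite("pics/lift.png",cv2.resize(c["pixels"][90:210,250:400,::-1],None,fx=5,fy=5,interpolation=cv2.INTER_CUBIC))
E
```

```text
time: 12.95
ee_pos: [0.4347, 0.2671, 0.1902]
ee_rot: [0.006, -0.029, 1.0, 0.004]
wrist_force: [-0.4, -0.0, -1.4]
gripper_width: 0.0179
t 12.95 p [0.435 0.267 0.19 ] hand heading 3.31 tilt [0.011 0.007] F [-0.375 -0.026 -1.357] w 17.9 j [ 0.316  0.07   1.821  0.004  1.238 -1.314]
local units [ -7.767 -14.861  -7.605] roll units -9.33730622652099
side 89 [0.552 0.273 0.224] [0.05  0.045 0.022]
top 81 [0.558 0.268 0.221] [0.039 0.038 0.016]
```

View pics/lift.png

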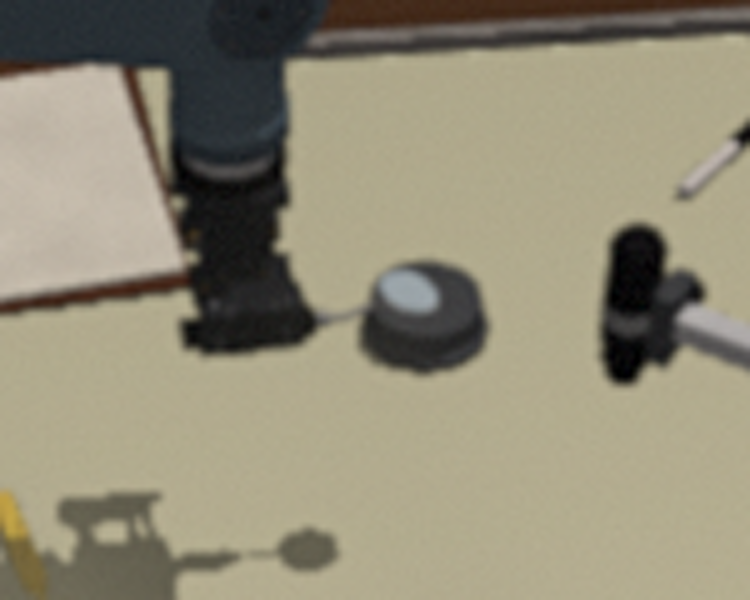

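```bash
python3 -m creep '[0,0,0,-0.5,-0.93,0,0,0,-0.5,-0.93,0,0,0,-0.5,-0.93,0,0,0,-0.5,-0.93,0,0,0,-0.5,-0.93,0,0,0,-0.5,-0.93,0,0,0,-0.5,-0.93,0,0,0,-0.5,-0.93,0,0,0,-0.5,-0.93,0,0,0,-0.5,-0.93]'; python3 d.py .46 -.094 .32 50
```

```text
time: 14.3
ee_pos: [0.4246, 0.2627, 0.2957]
ee_rot: [-0.013, -0.433, 0.901, 0.003]
wrist_force: [1.0, -0.6, -1.8]
gripper_width: 0.0173
t 14.3 p [0.425 0.263 0.296] hand heading 51.29 tilt [-0.027 -0.005] F [ 0.994 -0.644 -1.814] w 17.3 j [ 0.314 -0.021  1.696  0.003  1.493 -2.152]
local units [ 10.266 -10.012  -0.934] roll units 0.25739953087239087
```

```bash
python3 -m creep '[0,0.93,-0.91,-0.08,0,0,0.93,-0.91,-0.08,0,0,0.93,-0.91,-0.08,0,0,0.93,-0.91,-0.08,0,0,0.93,-0.91,-0.08,0,0,0.93,-0.91,-0.08,0,0,0.93,-0.91,-0.08,0,0,0.93,-0.91,-0.08,0,0,0.93,-0.91,-0.08,0,0,0.93,-0.91,-0.08,0]' >/dev/null; python3 d.py .648 -.094 .33 50
```

```text
t 15.55 p [ 0.452 -0.069  0.299] hand heading 51.62 tilt [-0.054 -0.003] F [ 0.804  0.813 -0.987] w 17.8 j [-0.394 -0.102  1.767 -0.023  1.526 -2.864]
local units [-4.02  -6.702 -1.643] roll units 0.3242505948758435
```

```bash
python3 -m creep '[0,-0.57,-0.96,-0.1,0.1,0,-0.57,-0.96,-0.1,0.1,0,-0.57,-0.96,-0.1,0.1,0,-0.57,-0.96,-0.1,0,0,-0.57,-0.96,-0.1,0,0,-0.57,-0.96,-0.1,0,0,-0.57,-0.96,-0.1,0,0,0,0,0,0]' >/dev/null; python3 d.py .648 -.094 .40 50
```

```text
t 16.55 p [ 0.647 -0.102  0.287] hand heading 49.78 tilt [-0.079  0.005] F [-1.114  0.155 -2.053] w 17.6 j [-0.328  0.377  1.258 -0.02   1.583 -2.766]
local units [-0.082  0.461 -4.527] roll units -0.0437217103923615
```

```bash
python3 -m creep '[0,-0.02,0.1,-0.9,0,0,-0.02,0.1,-0.9,0,0,-0.02,0.1,-0.9,0,0,-0.02,0.1,-0.9,0,0,0,0,0,0]' >/dev/null; python3 d.py .648 -.094 .41 50
python3 - <<'E'
from cloud import *
np.set_printoptions(precision=3,suppress=True)
ims=[]
for n,(x,y) in {"side":(340,130),"top":(270,90)}.items():
    c=read_camera(n);ims.append(cv2.resize(c["pixels"][y:y+80,x:x+80,::-1],None,fx=5,fy=5,interpolation=cv2.INTER_CUBIC))
cv2.imwrite("pics/boom.png",np.hstack(ims))
E
```

```text
t 17.18 p [ 0.642 -0.094  0.37 ] hand heading 49.82 tilt [-0.094  0.01 ] F [ 0.444 -0.439 -0.703] w 18.1 j [-0.317  0.347  1.135 -0.02   1.752 -2.758]
local units [-0.045 -0.053 -1.61 ] roll units -0.036816906205365284
```

View pics/boom.png

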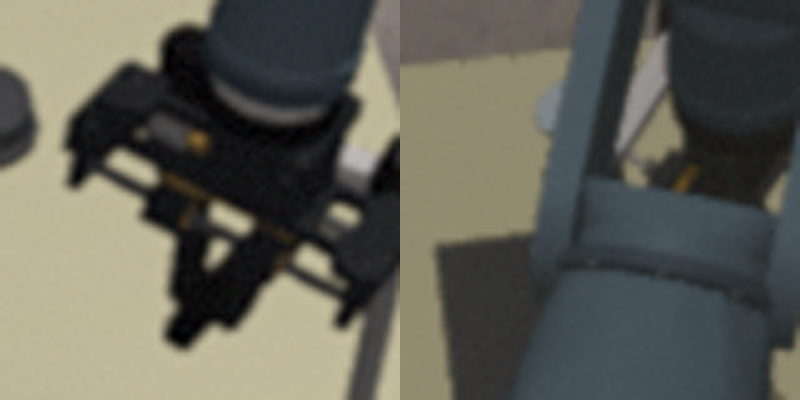

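```bash
python3 -m creep '[0,0,0,-0.6,0,0,0,0,-0.6,0]'; python3 -m creep '[0,0,0,-0.5,0]';  python3 -m creep '[0,0,0,-0.5,0]'; python3 d.py
```

```text
time: 17.52
ee_pos: [0.6436, -0.0937, 0.395]
ee_rot: [-0.045, -0.42, 0.906, 0.028]
wrist_force: [-0.4, 0.7, -1.4]
gripper_width: 0.0176
time: 17.65
ee_pos: [0.6451, -0.0939, 0.4085]
ee_rot: [-0.044, -0.419, 0.906, 0.028]
wrist_force: [-0.1, 0.1, -1.2]
gripper_width: 0.0179
time: 17.77
ee_pos: [0.6465, -0.0942, 0.422]
ee_rot: [-0.044, -0.419, 0.906, 0.028]
wrist_force: [-2.4, 0.9, -5.9]
gripper_width: 0.0178
t 17.77 p [ 0.647 -0.094  0.422] hand heading 49.81 tilt [-0.104  0.013] F [-2.405  0.902 -5.944] w 17.8 j [-0.316  0.361  1.018 -0.021  1.865 -2.759]
```

Contact with the boom came at the predicted height. I'll keep raising to pitch the handle nose-down in the grip.

```bash
python3 -m creep '[0,0,0,-0.4,0]';python3 -m creep '[0,0,0,-0.4,0]'; python3 d.py .648 -.094 .465 50
```

```text
time: 17.9
ee_pos: [0.6476, -0.094, 0.432]
ee_rot: [-0.045, -0.42, 0.906, 0.028]
wrist_force: [1.1, 2.0, -6.5]
gripper_width: 0.0181
time: 18.02
ee_pos: [0.6487, -0.0939, 0.4416]
ee_rot: [-0.045, -0.42, 0.906, 0.029]
wrist_force: [0.8, 0.3, -6.3]
gripper_width: 0.0176
t 18.02 p [ 0.649 -0.094  0.442] hand heading 49.86 tilt [-0.106  0.014] F [ 0.767  0.275 -6.258] w 17.6 j [-0.315  0.371  0.967 -0.02   1.909 -2.759]
local units [ 0.075  0.104 -0.928] roll units -0.027482631955467695
```

```bash
python3 -m creep '[0,0,0,-0.4,0,0,0,0,-0.4,0]'; python3 -m creep '[0,0,0,0.9,0,0,0,0,0.9,0,0,0,0,0.9,0,0,0,0,0.9,0,0,0,0,0.9,0,0,0,0,0.9,0,0,0,0,0.9,0,0,0,0,0,0]'; python3 d.py .52 -.16 .24 23
python3 - <<'E'
from cloud import *
np.set_printoptions(precision=3,suppress=True,linewidth=150)
for n in ("side","top"):
    c=read_camera(n);P=cloud(c)
    for t in("glass","mirror_head","grip"): print(n,t,[(np.round(x["xy"]).tolist(),round(x["score"],2),pt(c,x["xy"])) for x in spot_point(n,t)[:2]])
    s=c["pixels"].astype(int)
    m=(P[...,2]>.12)&(P[...,2]<.4)&(P[...,0]>.62)&(P[...,0]<.8)&(abs(P[...,1])<.1)&(s.min(2)>70);print(m.sum(),P[m].mean(0) if m.any() else 0)
E
```

```text
time: 18.27
ee_pos: [0.6507, -0.0947, 0.462]
ee_rot: [-0.046, -0.419, 0.906, 0.029]
wrist_force: [0.8, -1.1, -6.8]
gripper_width: 0.0177
time: 19.27
ee_pos: [0.639, -0.095, 0.3158]
ee_rot: [-0.038, -0.419, 0.907, 0.022]
wrist_force: [-0.9, -0.4, -0.2]
gripper_width: 0.0174
t 19.27 p [ 0.639 -0.095  0.316] hand heading 49.68 tilt [-0.087  0.008] F [-0.915 -0.4   -0.153] w 17.4 j [-0.321  0.35   1.236 -0.02   1.64  -2.758]
local units [4.903 1.711 3.412] roll units 5.336895766246482
side glass [([262.0, 219.0], 0.66, array([0.296, 0.146, 0.023]))]
side mirror_head [([345.0, 244.0], 0.73, array([0.576, 0.008, 0.018])), ([262.0, 214.0], 0.66, array([0.299, 0.163, 0.032]))]
side grip [([379.0, 205.0], 0.64, array([ 0.64 , -0.111,  0.34 ])), ([252.0, 196.0], 0.55, array([0.265, 0.264, 0.018]))]
155 [ 0.746 -0.085  0.256]
top glass []
top mirror_head []
top grip [([250.0, 273.0], 0.44, array([0.25 , 0.122, 0.758]))]
12 [ 0.7   -0.041  0.275]
```

```bash
python3 -m creep '[0,0.98,0.34,0.1,0,0,0.98,0.34,0.1,0,0,0.98,0.34,0.1,0,0,0.98,0.34,0.1,0,0,0.98,0.34,0.1,0,0,0,0,0,0.9,0,0,0,0,0.9,0,0,0,0,0.9,0,0,0,0,0.9,0,0,0,0,0.9]' >/dev/null; python3 -m creep '[0,0,0,0,0.8,0,0,0,0,0]'; python3 d.py .43 -.11 .22 23
```

```text
time: 21.18
ee_pos: [0.5247, -0.1633, 0.3179]
ee_rot: [-0.038, -0.193, 0.98, 0.009]
wrist_force: [-0.0, 0.1, -1.2]
gripper_width: 0.0178
t 21.18 p [ 0.525 -0.163  0.318] hand heading 22.34 tilt [-0.078  0.004] F [-0.008  0.097 -1.198] w 17.8 j [-0.498  0.12   1.507 -0.034  1.585 -2.457]
local units [2.411 3.277 4.207] roll units -0.13261194650010566
```

```bash
python3 -m creep '[0,0.5,0.66,0.84,0,0,0.5,0.66,0.84,0,0,0.5,0.66,0.84,0,0,0.5,0.66,0.84,0,0,0.5,0.66,0.84,-0.1,0,0,0,0,0]' >/dev/null; python3 d.py
cat > meas.py <<'E'
from cloud import *
import sys
np.set_printoptions(precision=3,suppress=True,linewidth=150)
o=get_obs();p=np.array(o["ee_pos"]);M=R.from_quat(np.array(o["ee_rot"])[[1,2,3,0]]).as_matrix()
h=-M[:2,0]/np.linalg.norm(M[:2,0]);ims=[]
e=p+np.r_[h*.111,-.04]
for n in ("side","top"):
    c=read_camera(n);P=cloud(c);s=c["pixels"].astype(int)
    m=(np.linalg.norm(P-e,axis=-1)<.05)&(P[...,2]>.025)&(s.min(2)>60)
    m=m&(s.max(2)-s.min(2)<60)
    H=P[m];u=proj(c,e)
    if len(H)>8:
        k,l=cv2.connectedComponents(m.astype(np.uint8));b=1+np.argmax([(l==i).sum() for i in range(1,k)]);H=P[l==b]
        C=np.median(H,0);U,S,W=np.linalg.svd(H-H.mean(0));nn=W[2]*np.sign(W[2][2])
        print(n,len(H),"C",C,"mean",H.mean(0),"n",nn,S,"elev",np.degrees(np.arcsin(nn[2])),"az",np.degrees(np.arctan2(nn[1],nn[0])),"rel TCP",C-p)
    print(n,"est px",u,[(t,np.round(x["xy"]).tolist(),round(x["score"],2),pt(c,x["xy"])) for t in("glass","mirror_head") for x in spot_point(n,t)[:3]])
    x,y=int(u[0])-40,int(u[1])-40;ims.append(cv2.resize(c["pixels"][y:y+80,x:x+80,::-1],None,fx=5,fy=5,interpolation=cv2.INTER_CUBIC));print("crop origin",x,y)
cv2.imwrite("pics/%s.png"%sys.argv[1],np.hstack(ims))
E
python3 meas.py m1
```

```text
t 21.93 p [ 0.426 -0.11   0.219] hand heading 23.4 tilt [-0.074  0.002] F [ 0.207  0.144 -0.805] w 17.9 j [-0.498 -0.063  1.895 -0.035  1.376 -2.468]
side 32 C [ 0.528 -0.075  0.179] mean [ 0.528 -0.072  0.179] n [0.719 0.274 0.639] [0.078 0.039 0.006] elev 39.718566885551894 az 20.88337036120401 rel TCP [ 0.102  0.035 -0.04 ]
side est px [335.666 231.79 ] [('glass', [333.0, 234.0], 0.49, array([ 0.517, -0.085,  0.191])), ('mirror_head', [263.0, 215.0], 0.59, array([0.302, 0.159, 0.03 ])), ('mirror_head', [331.0, 235.0], 0.39, array([ 0.495, -0.179,  0.305]))]
crop origin 295 191
top est px [329.91  186.417] [('glass', [275.0, 258.0], 0.5, array([0.31 , 0.165, 0.032])), ('mirror_head', [278.0, 258.0], 0.4, array([0.309, 0.155, 0.026]))]
crop origin 289 146
```

View pics/m1.png

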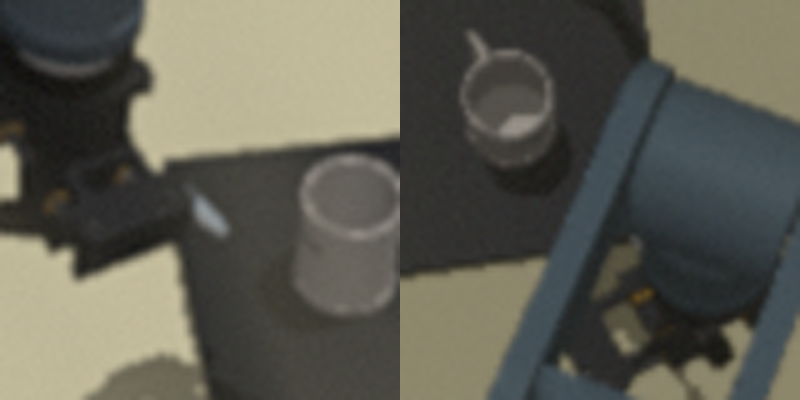

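Side crop: the glass (about 208,212) now faces the mug. The plane fit gives 39.7° elevation, against 38° wanted. I'll move in.

```bash
python3 d.py .463 -.068 .112 23
```

```text
t 22.23 p [ 0.428 -0.111  0.221] hand heading 23.3 tilt [-0.07 -0.  ] F [ 1.24   0.238 -0.641] w 17.8 j [-0.498 -0.061  1.889 -0.035  1.376 -2.467]
local units [-2.235  0.928  4.254] roll units 0.06046024198448663
```

```bash
python3 -m creep '[0,-0.3,0.15,0.7,0,0,-0.3,0.15,0.7,0,0,-0.3,0.15,0.7,0,0,-0.3,0.15,0.7,0,0,-0.4,0.15,0.6,0,0,-0.4,0.15,0.6,0,0,0,0,0,0]' >/dev/null; python3 d.py .463 -.068 .112 23; python3 meas.py m2
```

```text
t 23.1 p [ 0.465 -0.073  0.119] hand heading 23.24 tilt [-0.064 -0.004] F [ 0.119  0.288 -1.077] w 17.8 j [-0.389  0.134  1.914 -0.03   1.151 -2.352]
local units [-0.012  0.204  0.275] roll units 0.04854326783387819
side 53 C [ 0.607 -0.019  0.081] mean [ 0.608 -0.018  0.08 ] n [-0.9   -0.435  0.012] [0.1   0.06  0.012] elev 0.6666843973303055 az -154.18354946481642 rel TCP [ 0.142  0.054 -0.038]
side est px [345.01  241.674] [('glass', [262.0, 217.0], 0.52, array([0.299, 0.154, 0.026])), ('glass', [344.0, 246.0], 0.51, array([ 0.571, -0.   ,  0.019])), ('mirror_head', [262.0, 216.0], 0.46, array([0.297, 0.155, 0.028])), ('mirror_head', [342.0, 246.0], 0.45, array([ 0.563, -0.   ,  0.022]))]
crop origin 305 201
top est px [318.82  183.184] [('glass', [279.0, 261.0], 0.55, array([0.271, 0.078, 0.643])), ('mirror_head', [278.0, 260.0], 0.64, array([0.274, 0.081, 0.642]))]
crop origin 278 143
```

```bash
python3 -m creep '[0,0,0.2,0.27,0,0,0,0,0,0]'; sed -i 's/&(s.min(2)>60)/\&(s.max(2)>70)/; s/m=m&(s.max(2)-s.min(2)<60)/m=m\&(s[...,2]>s[...,0]+4)/; s/u=proj(c,e)/u=proj(c,e);print("meanrgb",s[m].mean(0) if m.any() else 0)/' meas.py; python3 d.py .463 -.068 .112 23; python3 meas.py m3
```

```text
time: 23.65
ee_pos: [0.4632, -0.0692, 0.114]
ee_rot: [-0.03, -0.2, 0.979, 0.003]
wrist_force: [1.1, -0.2, -0.6]
gripper_width: 0.0182
t 23.65 p [ 0.463 -0.069  0.114] hand heading 23.13 tilt [-0.059 -0.005] F [ 1.069 -0.235 -0.612] w 18.2 j [-0.384  0.133  1.926 -0.03   1.135 -2.344]
local units [-0.016  0.047  0.081] roll units 0.026067539037791222
meanrgb [130.25  136.083 136.75 ]
side 11 C [ 0.567 -0.029  0.072] mean [ 0.568 -0.029  0.073] n [0.789 0.217 0.575] [0.025 0.015 0.003] elev 35.117765289703584 az 15.395448857461476 rel TCP [ 0.104  0.04  -0.042]
side est px [344.231 241.816] [('glass', [262.0, 217.0], 0.51, array([0.298, 0.151, 0.027])), ('glass', [343.0, 243.0], 0.38, array([ 0.559, -0.04 ,  0.087])), ('mirror_head', [266.0, 214.0], 0.66, array([0.311, 0.163, 0.031])), ('mirror_head', [342.0, 245.0], 0.48, array([ 0.563, -0.002,  0.027]))]
crop origin 304 201
meanrgb 0
top est px [318.012 184.043] [('glass', [278.0, 261.0], 0.6, array([0.27 , 0.082, 0.637])), ('mirror_head', [312.0, 172.0], 0.5, array([ 0.506, -0.011,  0.476])), ('mirror_head', [283.0, 260.0], 0.4, array([0.273, 0.071, 0.644]))]
crop origin 278 144
```

View pics/m3.png

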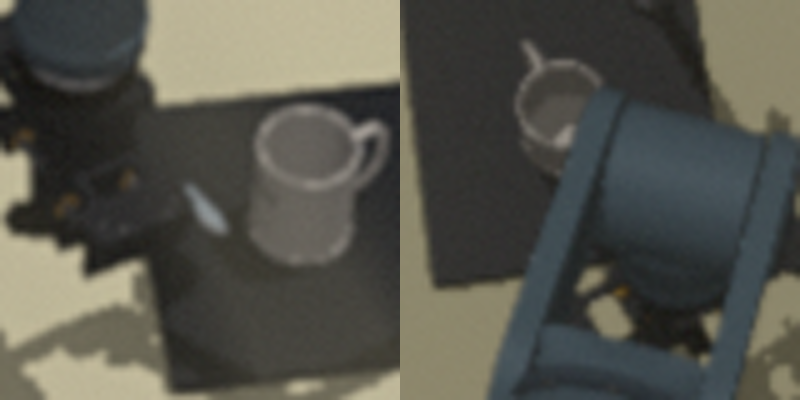

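```bash
cat > fin.py <<'E'
from cloud import *
from scipy.optimize import least_squares
np.set_printoptions(precision=4,suppress=True,linewidth=150)
cs=[read_camera("side") for _ in range(10)];c=dict(cs[0])
z=np.stack([k["range_z"] for k in cs]);z[z==0]=np.nan;c["range_z"]=np.nan_to_num(np.nanmedian(z,0));s=np.mean([k["pixels"] for k in cs],0)
P=cloud(c);e=np.array([.566,-.031,.072])
d=s[...,2]-s[...,0]
m=(np.linalg.norm(P-e,axis=-1)<.035)&(d>0)&(s.max(2)>75)&(np.hypot(P[...,0]-.6375,P[...,1]+.0025)>.045)
v,u=np.nonzero(m);H=P[m];print(m.sum(),"px c",u.mean(),v.mean(),"C",H.mean(0),"ext",np.ptp(H,0))
H0=H.mean(0);N=least_squares(lambda a:(H-H0-a[2]*0)@np.array([np.cos(a[0])*np.cos(a[1]),np.cos(a[0])*np.sin(a[1]),np.sin(a[0])])+a[2],[.66,.4,0],loss="soft_l1",f_scale=.003).x
print("elev,az",np.degrees(N[:2]))
q=P[(abs(P[...,0]-.6375)<.06)&(abs(P[...,1]+.0025)<.06)&(P[...,2]>.03)&(P[...,2]<.11)]
r=q[q[:,2]>.094];r=r[np.hypot(r[:,0]-.6375,r[:,1]+.0025)<.04]
f=least_squares(lambda p:np.hypot(r[:,0]-p[0],r[:,1]-p[1])-.033,[.6375,-.0025],loss="soft_l1",f_scale=.002).x
E_=P[(P[...,2]>.035)&(P[...,2]<.1)&(P[...,0]>.66)&(P[...,0]<.72)&(np.hypot(P[...,0]-f[0],P[...,1]-f[1])>.045)&(abs(P[...,1])<.06)]
ear=np.degrees(np.arctan2(*(E_[:,:2].mean(0)-f)[::-1]));print("mug",f,"ear az",ear)
print("marks",[(x["xy"],x["score"],plane(c,x["xy"],.072)) for x in spot_point("side","marks")[:2]])
a=np.radians(ear);t=np.r_[f-.079*np.array([np.cos(a),np.sin(a)]),.072];print("target",t,"err C-t",H.mean(0)-t)
mk=np.r_[f-.034*np.array([np.cos(a),np.sin(a)]),.072]; C=H.mean(0)
b=(mk-C)/np.linalg.norm(mk-C)+(np.r_[f,.39]-C)/np.linalg.norm(np.r_[f,.39]-C);print("needed elev,az from C",np.degrees([np.arctan2(b[2],np.hypot(b[0],b[1])),np.arctan2(b[1],b[0])]))
# small crop of averaged image
cv2.imwrite("pics/fin.png",cv2.resize(s[215:265,320:390,::-1].astype(np.uint8),None,fx=10,fy=10,interpolation=cv2.INTER_CUBIC))
E
python3 fin.py; python3 d.py
```

```text
25 px c 345.0 242.68 C [ 0.5672 -0.0299  0.0747] ext [0.0189 0.0354 0.027 ]
elev,az [39.532  21.4731]
mug [ 0.6361 -0.0024] ear az 21.77353116063515
marks [([354.9, 240.0], 0.9, array([ 0.6019, -0.02  ,  0.072 ]))]
target [ 0.5628 -0.0317  0.072 ] err C-t [0.0044 0.0018 0.0027]
needed elev,az from C [36.4581 21.7881]
t 24.5 p [ 0.464 -0.07   0.115] hand heading 23.12 tilt [-0.058 -0.006] F [-0.035 -0.211 -1.263] w 17.5 j [-0.384  0.133  1.925 -0.03   1.135 -2.344]
```

View pics/fin.png

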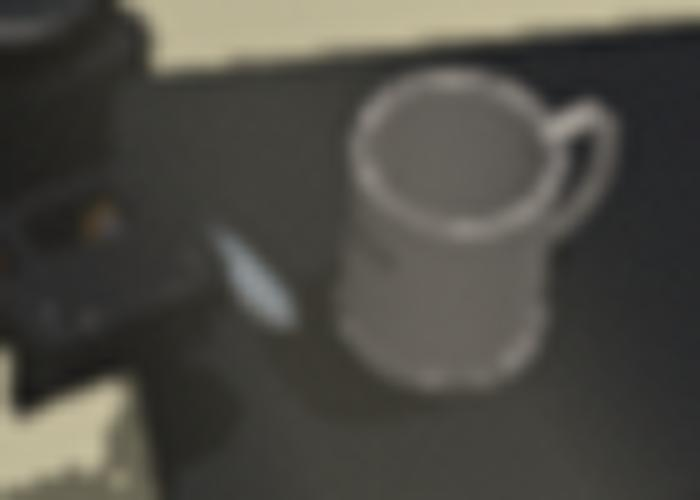

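The glass is about 4 mm too close and 3 mm too high. Its elevation is 39.5°, against 37–38° needed. One small trim and a final check.

```bash
python3 -m creep '[0,0.12,0.04,0.12,0,0,0,0,0,0,0,0,0,0,0]'; python3 fin.py; python3 d.py
```

```text
time: 24.88
ee_pos: [0.4602, -0.0699, 0.1114]
ee_rot: [-0.029, -0.2, 0.979, 0.003]
wrist_force: [-0.1, -0.6, -1.5]
gripper_width: 0.0179
26 px c 343.61538461538464 243.19230769230768 C [ 0.5628 -0.0294  0.0718] ext [0.0212 0.0404 0.0264]
elev,az [39.7343 21.7268]
mug [ 0.6361 -0.0025] ear az 21.702512605595924
marks [([353.8, 239.0], 0.64, array([ 0.5989, -0.0154,  0.072 ])), ([312.8, 245.6], 0.26, array([ 0.4606, -0.0294,  0.072 ]))]
target [ 0.5627 -0.0317  0.072 ] err C-t [ 0.0001  0.0023 -0.0002]
needed elev,az from C [38.2082 19.1929]
t 25.43 p [ 0.46  -0.07   0.111] hand heading 23.13 tilt [-0.059 -0.006] F [ 0.275  0.158 -1.159] w 18.0 j [-0.387  0.131  1.935 -0.031  1.128 -2.347]
```

```bash
python3 -m creep '[0,0,-0.1,0,0,0,0,0,0,0]'; python3 fin.py; python3 d.py; python3 -c "
from plant import *
print(close_job())"
```

```text
time: 25.68
ee_pos: [0.4614, -0.0724, 0.1114]
ee_rot: [-0.029, -0.2, 0.979, 0.003]
wrist_force: [-0.1, 0.4, -0.8]
gripper_width: 0.0178
28 px c 343.75 243.42857142857142 C [ 0.563  -0.031   0.0725] ext [0.0209 0.0382 0.0263]
elev,az [40.1413 21.1453]
mug [ 0.6362 -0.0026] ear az 21.798876353078956
marks [([354.4, 240.5], 0.6, array([ 0.5999, -0.0219,  0.072 ]))]
target [ 0.5628 -0.0319  0.072 ] err C-t [0.0002 0.0009 0.0005]
needed elev,az from C [37.7059 20.8341]
t 26.23 p [ 0.461 -0.072  0.111] hand heading 23.14 tilt [-0.059 -0.006] F [-0.044 -0.656 -1.339] w 17.6 j [-0.391  0.134  1.932 -0.031  1.128 -2.351]
the job is handed in; nothing more can be done
None
```

The job is handed in. The arm is holding the black-handled mirror in the air in front of the marks, and the clock was at about 26 of 40 s. No verdict was reported.

**How it was done:** The arm can only shift and turn about its vertical axis, and the head was set about 34° too steep. I lifted the shank against the underside of the stand's boom, which pitched the handle nose-down in the grip. That took about 5 N.

**Last checks, from 10 averaged side-camera frames:**

| Check | Measured | Wanted |
|---|---|---|
| Glass centre | within about 1 mm of the sight point | 45 mm out from the marks, level with them |
| Direction (azimuth) | 21.1° | 20.8° |
| Elevation | 40.1° | 37.7° |
| Grip opening | 17.6 mm, stable | 18 mm handle |

- **Elevation:** it is about 2° steep, close to the noise of the fit (repeat readings were 39.5–40.1°). I left it.
- **Mug heading:** readings of which way the mug's marks point ranged from 22° to 23°.
- **Tool tilt:** the tool leans about 3.4°, which built up over the moves. Only part of that lean is sideways.

**What went wrong or disagreed:**
- The open fingertips stood about 40 mm higher than stated, so the first two closes caught nothing. The mirror had not moved after the first; I did not measure it again after the second.
- I saw no sign of the mug being touched. Its measured position stayed within about 2 mm of the first fit.
- The pliers, hammer and block were not approached, and I did not measure them again at the end.
- The top camera could not confirm the final pose because the arm blocked its view.

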